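# Open the extraction booth to its mark and start the fan

### The job

Get the extraction booth ready for varnishing: with the fingertips beneath the yellow lip, push the clear window up until the lip's front edge is level with the red pointer, and do not run it well past the pointer. Leave the window there, and only then press the green button on the grey switch box fully down once and let go. Pinch and pick up nothing, and leave everything else on the bench and in the booth where it stands.

Things in the scene. Friction and masses are not known exactly. Their poses are not given: they have to be found in the camera images.
- booth: white and grey bench-top extraction booth, 360 mm wide (y), 162 mm deep (x), 450 mm tall at its two aluminium posts, fixed. Origin on the table at the middle of its front, in the front plane of the window; its +x points into the booth, z up. Below the window the grey plinth and sill face lies 12 mm behind this plane from z = 0 to 102 mm; nothing stands proud of the front plane but the yellow lip and the red pointer.
- sash (a joint): height of the clear sliding window above its closed position in m: 0 closed, 0.165 top stop; it starts between 0 and 0.03. A counterweight in the posts balances it: it takes 1 to 5 N (a little more when moved fast) to move it either way and it stays where it is left, unless a finger still pressed against the lip drags it along. In the rules its yellow lip plate is sash_c5, the rubber strip on the lip sash_c6.
- lip_edge (a point): middle of the front edge of the yellow lip at mid-thickness. The lip is a level plate at the window's foot, 240 mm wide (y), 10 mm thick, standing 41 mm out of the window towards the robot (-x of the booth); this point is 110 mm above the table when the window is closed and rises with it. The fingertips push on the lip's underside, 5 mm below this point; on its top, from 8 mm behind the front edge to the window, lies a black rubber strip 6 mm thick. Axes as the booth's.
- mark (a point): point of the red pointer (34 mm long, 16 mm tall, standing up to 21 mm proud of the front plane) clamped on the booth's left post (+y); its point faces the window. Its height shows how high the lip's front edge has to be; it is 80 to 135 mm above where that edge is with the window closed. Axes as the booth's.
- fan_box: grey switch box of the booth's fan, 100x120x45 mm, fixed on the table in front of the booth to its left or right; origin at the centre of its underside
- fan_button (a joint): travel of the green spring push button on the switch box in m: 0 released, 0.006 fully down (5 N); pressed straight down, it springs back
- fan_button_top (a point): centre of the top of the green push button (36 mm across), which moves with it
- varnish_pot: pot with yellow lid, 66 mm across, 75 mm tall, loose, standing on the booth's chamber floor (60 mm above the table) behind the window; origin at the centre of its underside
- masking_tape: roll of masking tape, 68 mm across, 24 mm tall, loose, lying on the booth's chamber floor; origin at the centre of its underside
- nail_tin: round white tin with green lid, 68 mm across, 32 mm tall, loose on the table; origin at the centre of its underside
- paint_red: paint pot with red lid, 58 mm across, 60 mm tall, loose on the table; origin at the centre of its underside
- tumbler: drinking glass, 67 mm across, 95 mm tall, loose on the table; origin at the centre of its underside
- glue_bottle: white glue bottle with blue tip, 54 mm across, 186 mm tall, loose on the table; origin at the centre of its underside
- tape_measure: black tape measure, 70x76x39 mm, loose on the table; origin at the centre of its underside
- pencil_1: red pencil, 168 mm long, 7 mm high, loose on the table; origin at the centre of its underside
There are look-alikes about, which are no part of the job. Of the things that look like the fan_box, the larger one is meant.

How it is judged:
On the way, in this order (a step that is already met when the one before it is completed fails the run):
1. the fingers push on the yellow lip while the window is still below the mark (contact force between the fingers and sash_c5 above 0.5 N and z of lip_edge in the frame of mark below -0.012 m), for 0.1 s.
2. the lip's front edge is level with the pointer (within 8 mm), at rest, and the fingers have left it (z of lip_edge in the frame of mark between -0.008 and 0.008 m and velocity of joint sash between -0.01 and 0.01 m/s and contact force between the fingers and sash_c5 below 0.1 N), for 0.2 s.
3. the green button is pressed down (at least 4.5 of 6 mm) (value of joint fan_button above 0.0045 m), for 0.05 s.
At the end, for the whole second after the job is handed in: The lip's front edge is level with the pointer's point within 8 mm, the window at rest; the button has sprung back (less than 1.5 mm down); each loose thing is within 15 mm of where it stood (z of lip_edge in the frame of mark between -0.008 and 0.008 m and velocity of joint sash between -0.005 and 0.005 m/s and value of joint fan_button below 0.0015 m and distance of each of varnish_pot, masking_tape, nail_tin, paint_red, tumbler, glue_bottle, tape_measure, pencil_1 from where it was at the start of the episode below 0.015 m); the robot touches nothing.
It fails at once if the window is run more than 20 mm past the pointer (z of lip_edge in the frame of mark above 0.02 m).
It fails at once if the lip is pinched: fingers on its underside plate and on the rubber strip on top at once (contact force between the fingers and sash_c5 above 1 N and contact force between the fingers and sash_c6 above 1 N).
It fails at once if the button is pressed while the window is not at the mark (value of joint fan_button above 0.003 m and not (z of lip_edge in the frame of mark between -0.008 and 0.008 m)).
It fails at once if a loose thing is shifted or lifted more than 15 mm (distance of any of varnish_pot, masking_tape, nail_tin, paint_red, tumbler, glue_bottle, tape_measure, pencil_1 from where it was at the start of the episode above 0.015 m).
It also fails if it takes over 48 s, if anything falls off the work surface, if the arm or the gripper's body presses on something with over 40 N, if the wrist force passes 120 N, or if a joint passes its speed limit or range.

### The arm

A 6-joint arm with a two-finger parallel gripper is mounted at the origin on a cart in front of the work surface, level with it; the furniture and walls round the work are solid. World frame = base frame: x ahead of the robot, y to its left, z up, the work surface at z = 0. Lengths are in m, angles in rad, forces in N, time in s.
With the tool pointing down it reaches from about 0.3 to 0.775 m from the base axis. Payload 14.6 kg.
Tool frame: the origin (TCP) lies at the very end of the fingers, on their centre line; the grasp point (between the pads) lies r.grasp_offset behind it (r.grasp_offset is the distance from the TCP to the grasp point, in m); z points along the fingers, y is the line along which they close (so a half turn about z gives the same grasp; the last joint's range is limited). The gripper opens to 85 mm and grips with 20 to 120 N. Pads are 22 mm wide; open, the fingers measure 114 mm over their backs; the gripper's body (76 mm by 85 mm) begins 54 mm behind the grasp point. The pads swing forward as they close: fully open they stand 13 mm farther back than shut.
Start: joints at [-1.363, 0.3, 1.521, -0, 1.321, -0.067], TCP at [0.149, -0.529, 0.205] pointing down, gripper open.
Joint ranges: [-3.03, 3.03], [-0.79, 2.21], [0.23, 2.52], [-1.04, 4.18], [0, 3.07], [-2.55, 2.55]. Speed limits (rad/s): [2.22, 2.22, 2.57, 3.14, 3.14, 3.14].

### API

Orientations are given as a rotation vector (axis times angle).
In Python, from bench import r gives the robot as it stands. The module is installed in compiled form; this text tells all that it offers.
- The arm moves only by the tool carry_out, never from a script. Its arguments are lists of equal length, an entry for each row: "translation": the shift along the tool's x, y, z normalised to -1 to 1, where 1 is 0.04 m, a list of three; "rot": the turn, a rotation vector about the tool's x, y, z normalised to -1 to 1, where 1 is 8 degrees, a list of three. A call has 1 to 10 rows; each row shifts and turns the commanded pose from where the row before left it, along the tool's axes as they then stand; what a row does not reach is not made up. A row lasts 1/8 s, in which the tool goes at most 62.5 mm and 10.7 degrees, less where a joint would pass 70% of its speed; a pose out of reach is approached as far as the arm can. A call with a number of a shift or a turn outside -1 to 1 is refused whole. A call with a gripper value outside its range is refused whole. "grip" is the opening, from -1 (shut) to 1 (fully open), so that 0 is half open, set as the call begins (left out, the last holds). The fingers move at their own pace and stop on an object; "newtons" is the grip in N (left out, the last holds). Time passes only in rows, so rows that do not move let the fingers close. It gives the time, the measured TCP pose, the force, the opening and the grip force at its end, in the units of the state.
- r.get_state(): the state, without advancing time (a new reading comes with each control period).
- r.capture(name): name is "scene" or "top" or "wrist"; returns a dict with "img" (400x640x3 uint8, red, green, blue), "range_z" (400x640 float32, m along the optical axis (not along the pixel's ray), 0 where there is no reading), "intrinsics" (3x3 intrinsics, pixels), "pose" (4x4, takes a point from camera to world coordinates); the wrist camera has in their place "tool_from_camera" (4x4, takes a point from camera to tool coordinates, whose origin is the TCP and whose axes are the flange's). Camera axes: x right, y down, z forward; pixel columns grow to the right and rows downward; lengths in m; the calibration is good to about 2 mm. A picture is of the moment at which its call begins: read the wrist's pose just before it.
- r.close_job(): hands the job in; it is judged then, once.
The state is a dict: "clock": time; "q": joint angles; "joint_vel": joint speeds; "effort": joint torques, N m; "ee_pos": TCP position; "orientation": TCP orientation; "force": force on the tool from outside, world axes, zero at the start; "wrist_torque": the same for the moment, N m; "grip_width": finger opening in m; "grip_force": force on a finger pad.
Only numpy, scipy, OpenCV 4.12 (cv2) and the standard library are available. Lean on these libraries where they do the work, as an engineer would, in place of code of your own. Each camera call takes 0.05 s, during which the arm holds its last target. There are 200 camera calls.

## Working session

There is one attempt and no reset: what is moved stays moved. The work goes in short steps, Python scripts to look and compute and a tool call to move; the robot and the scene stay as the last step left them, time stands still between calls to the robot, and variables do not carry over. Pictures are saved under pics/ and viewed, at most 10 in all, crops included, and the job is handed in when it is done.

Besides the shell and the picture viewer there is one more tool, called after "Call:" as a command line: name --argument value ..., lists and objects as JSON in quotes. carry_out: Moves the arm, as the interface text tells. Its arguments: {"type":"object","properties":{"translation":{"type":"array"},"rot":{"type":"array"},"grip":{"type":"number"},"newtons":{"type":"number"}},"required":["translation","rot"]}

```bash
mkdir -p pics; cat > h.py <<'E'
import numpy as np, cv2
from scipy.spatial.transform import Rotation as R
from bench import r
def cap(n):
    s=r.get_state(); c=r.capture(n)
    if 'pose' in c: T=np.array(c['pose'])
    else:
        W=np.eye(4); W[:3,:3]=R.from_rotvec(s['orientation']).as_matrix(); W[:3,3]=s['ee_pos']; T=W@np.array(c['tool_from_camera'])
    K=np.array(c['intrinsics']); z=c['range_z']; v,u=np.mgrid[:400,:640]
    P=np.stack([(u-K[0,2])/K[0,0]*z,(v-K[1,2])/K[1,1]*z,z],-1)@T[:3,:3].T+T[:3,3]
    P[z==0]=np.nan
    return c['img'],P,T,K
def save(n,f):
    i,P,T,K=cap(n); cv2.imwrite(f'pics/{f}.png',i[...,::-1]); np.savez(f'{f}.npz',img=i,P=P,T=T,K=K)
E
python3 - <<'E'
from h import *
save('scene','s1'); save('top','t1'); print(r.get_state(), r.grasp_offset)
a=cv2.imread('pics/s1.png');b=cv2.imread('pics/t1.png')
E
```

```text
{'clock': 0.1, 'q': array([-1.36257668e+00,  3.00447166e-01,  1.52153435e+00,  5.84788129e-06,
        1.32072943e+00, -6.65839163e-02]), 'joint_vel': array([ 6.05151945e-04, -8.94982667e-04, -1.66451765e-03,  8.98423529e-05,
        1.32618018e-03,  1.17939463e-03]), 'effort': array([ 2.59241984e-03, -5.44377244e+01, -3.62371945e+01, -2.51420039e-05,
        3.02972447e-03,  2.04490334e-05]), 'ee_pos': array([ 0.14920194, -0.52911478,  0.20465424]), 'orientation': array([-3.11087876e+00, -4.30148370e-01,  1.15377586e-04]), 'force': array([-0.02960157,  0.00549664, -0.18014962]), 'wrist_torque': array([1.91294047e-06, 6.44912732e-03, 2.80260084e-02]), 'grip_force': 0.0, 'grip_width': 0.08526491761166384} 0.0187
```

View pics/s1.png

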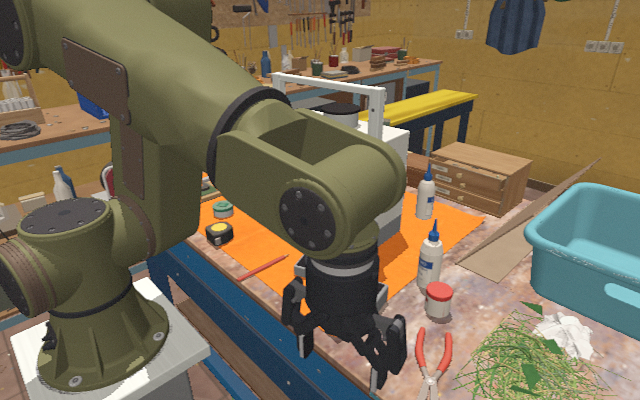

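View pics/t1.png

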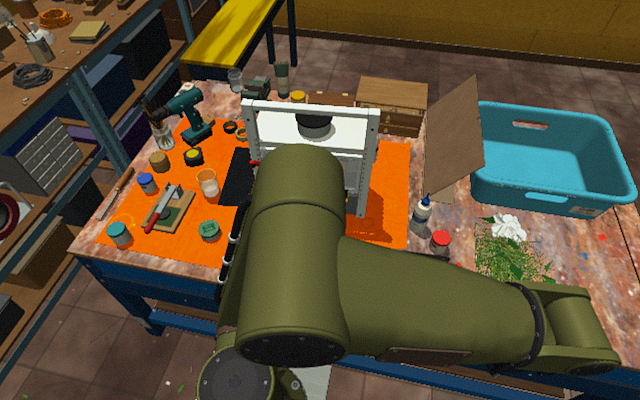

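```bash
python3 - <<'E'
from h import *
d=np.load('t1.npz');P=d['P']
for n,(u,v) in dict(postLtop=(250,106),postRtop=(370,112),Rlow=(361,212),Rlow2=(363,190),panel=(238,180),glue=(424,215),red=(440,238),tin=(209,228),glass=(208,180),chimtop=(313,118),bar=(285,111)).items(): print(n,P[v,u].round(3))
print('cam',d['T'].round(3))
d=np.load('s1.npz');P=d['P'];print('scam',d['T'].round(3))
for n,(u,v) in dict(tin=(222,208),tape=(218,230),pencil=(262,268),postL=(276,78),postR=(377,92),sidetop=(390,135),side=(390,220)).items(): print(n,P[v,u].round(3))
save('wrist','w1');d=np.load('w1.npz');print('wcam',d['T'].round(3));print(np.array(r.capture('wrist')['tool_from_camera']).round(3))
E
```

```text
postLtop [0.609 0.157 0.444]
postRtop [ 0.644 -0.153  0.449]
Rlow [ 0.639 -0.165  0.032]
Rlow2 [ 0.64  -0.162  0.147]
panel [0.712 0.305 0.003]
glue [ 0.619 -0.362  0.098]
red [ 0.573 -0.422  0.056]
tin [0.47  0.312 0.032]
glass [0.659 0.393 0.041]
chimtop [0.69  0.008 0.365]
bar [0.618 0.066 0.437]
cam [[ 0.212 -0.751  0.625 -0.139]
 [-0.977 -0.161  0.138 -0.189]
 [-0.003 -0.64  -0.769  1.064]
 [ 0.     0.     0.     1.   ]]
scam [[ 0.729 -0.317  0.606 -0.093]
 [-0.684 -0.323  0.654 -0.757]
 [-0.011 -0.892 -0.453  0.638]
 [ 0.     0.     0.     1.   ]]
tin [0.459 0.292 0.03 ]
tape [0.372 0.169 0.037]
pencil [ 0.379 -0.032  0.005]
postL [0.609 0.163 0.436]
postR [ 0.641 -0.172  0.441]
sidetop [ 0.729 -0.152  0.314]
side [ 0.738 -0.168  0.062]
wcam [[ 0.271 -0.922 -0.277  0.219]
 [-0.962 -0.26  -0.077 -0.509]
 [-0.001  0.287 -0.958  0.373]
 [ 0.     0.     0.     1.   ]]
[[ 0.    -0.958 -0.288  0.073]
 [ 1.     0.    -0.    -0.001]
 [ 0.    -0.288  0.958 -0.169]
 [ 0.     0.     0.     1.   ]]
```

```bash
cat >> h.py <<'E'
def Rp(down,yaw):  # tool z 'down' deg below horizontal, heading yaw deg, camera side (x) up
    a=np.radians(down);z=np.array([np.cos(a),0,-np.sin(a)]);x=np.array([np.sin(a),0,np.cos(a)])
    M=np.stack([x,np.cross(z,x),z],1); return R.from_euler('z',yaw,degrees=True).as_matrix()@M
def plan(wps,step=0.036,ang=7.5,p=None,M=None):
    s=r.get_state(); p=s['ee_pos'].copy() if p is None else p; M=R.from_rotvec(s['orientation']).as_matrix() if M is None else M
    tr=[];ro=[]
    for tp,tM in wps:
        tp=np.array(tp,float); k=int(max(np.ceil(np.linalg.norm(tp-p)/step),np.ceil(np.degrees(R.from_matrix(M.T@tM).magnitude())/ang),1))
        for i in range(k,0,-1):
            t=np.round(M.T@((tp-p)/i)/0.04,2); w=R.from_matrix(M.T@tM).as_rotvec()/i
            w=np.round(np.degrees(w)/8,2); p=p+M@t*0.04; M=M@R.from_rotvec(np.radians(w*8)).as_matrix()
            tr.append(t.tolist());ro.append(w.tolist())
    for i in range(0,len(tr),10): print('T',tr[i:i+10],'\nR',ro[i:i+10])
    return p,M
def st():
    s=r.get_state(); M=R.from_rotvec(s['orientation']).as_matrix(); print(round(s['clock'],2),'p',s['ee_pos'].round(4),'z',M[:,2].round(3),'x',M[:,0].round(3),'F',s['force'].round(2),'q',s['q'].round(2),s['grip_width'].round(3))
E
python3 -c "
from h import *
plan([([.35,-.05,.38],Rp(35,6))])"
```

```text
T [[0.51, -0.64, -0.27], [0.51, -0.64, -0.25], [0.52, -0.64, -0.22], [0.53, -0.65, -0.19], [0.53, -0.65, -0.16], [0.54, -0.66, -0.13], [0.54, -0.66, -0.11], [0.53, -0.66, -0.08], [0.53, -0.67, -0.05], [0.53, -0.67, -0.02]] 
R [[-0.04, 0.43, 0.07], [-0.04, 0.43, 0.07], [-0.04, 0.43, 0.07], [-0.04, 0.43, 0.07], [-0.04, 0.43, 0.07], [-0.04, 0.43, 0.07], [-0.04, 0.43, 0.07], [-0.03, 0.43, 0.07], [-0.04, 0.43, 0.07], [-0.03, 0.43, 0.07]]
T [[0.52, -0.68, 0.01], [0.51, -0.69, 0.04], [0.5, -0.69, 0.06], [0.49, -0.69, 0.09], [0.48, -0.7, 0.12], [0.47, -0.71, 0.14]] 
R [[-0.04, 0.43, 0.07], [-0.03, 0.43, 0.07], [-0.04, 0.42, 0.07], [-0.03, 0.43, 0.07], [-0.04, 0.42, 0.07], [-0.04, 0.43, 0.08]]
```

Call:
carry_out --translation '[[0.5,-0.64,-0.3],[0.5,-0.64,-0.25],[0.5,-0.64,-0.2],[0.5,-0.65,-0.2],[0.5,-0.65,-0.15],[0.55,-0.65,-0.15],[0.55,-0.65,-0.1],[0.55,-0.65,-0.1],[0.55,-0.65,-0.05],[0.55,-0.65,0]]' --rot '[[-0.04,0.43,0.07],[-0.04,0.43,0.07],[-0.04,0.43,0.07],[-0.04,0.43,0.07],[-0.04,0.43,0.07],[-0.04,0.43,0.07],[-0.04,0.43,0.07],[-0.04,0.43,0.07],[-0.04,0.43,0.07],[-0.04,0.43,0.07]]' --grip -1

```text
clock: 1.45
ee_pos: [0.2747, -0.232, 0.3166]
orientation: [-2.963, -0.258, -0.927]
force: [0.5, -0.7, -0.0]
grip_width: 0.0003
grip_force: 0.0
```

Call:
carry_out --translation '[[0.5,-0.7,0],[0.5,-0.7,0.05],[0.5,-0.7,0.05],[0.5,-0.7,0.1],[0.5,-0.7,0.1],[0.5,-0.7,0.15],[0,0,0]]' --rot '[[-0.04,0.43,0.07],[-0.04,0.43,0.07],[-0.04,0.43,0.07],[-0.04,0.43,0.07],[-0.04,0.43,0.07],[-0.04,0.43,0.07],[0,0,0]]'

```text
clock: 2.33
ee_pos: [0.354, -0.0513, 0.3824]
orientation: [-2.741, -0.153, -1.432]
force: [-0.6, 0.2, 0.3]
grip_width: -0.0
grip_force: 0.0
```

```bash
python3 - <<'E'
from h import *
st(); save('wrist','w2'); save('top','t2'); save('scene','s2')
print(np.load('w2.npz')['K'])
E
```

```text
Traceback (most recent call last):
  File "h.py", line 30, in st
    s=r.get_state(); M=R.from_rotvec(s['orientation']).as_matrix(); print(round(s['clock'],2),'p',s['ee_pos'].round(4),'z',M[:,2].round(3),'x',M[:,0].round(3),'F',s['force'].round(2),'q',s['q'].round(2),s['grip_width'].round(3))
                                                                                                                                                                                                           ^^^^^^^^^^^^^^^^^^^^^
AttributeError: 'float' object has no attribute 'round'
```

```bash
sed -i "s/,s\['grip_width'\].round(3))/)/" h.py; python3 - <<'E'
from h import *
st(); save('wrist','w2'); save('top','t2'); save('scene','s2')
print(np.load('w2.npz')['K'])
E
```

```text
2.33 p [ 0.354  -0.0513  0.3824] z [ 0.816  0.086 -0.572] x [0.568 0.066 0.821] F [-0.59  0.19  0.34] q [-0.75 -0.79  2.23  0.77  1.09  0.56]
[[333.93105458   0.         321.0195994 ]
 [  0.         333.93105458 199.79427263]
 [  0.           0.           1.        ]]
```

View pics/w2.png

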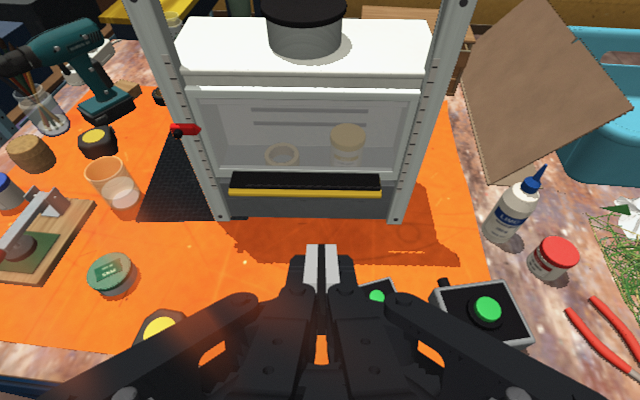

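The wrist view shows the red pointer (tip facing right, ~(200,129)), the yellow lip front (~(305,192)), and two green-buttoned boxes: one at (378,297), half hidden by the fingers, and one at (488,310) which looks larger. I'll measure both and confirm with a crop.

```bash
python3 - <<'E'
from h import *
for f in ('w2','t2','s2'):
    d=np.load(f+'.npz');P=d['P'];h=cv2.cvtColor(d['img'],cv2.COLOR_RGB2HSV);X,Y,Z=np.moveaxis(P,-1,0)
    H,S,V=np.moveaxis(h,-1,0)
    def rep(n,m):
        k,l,s,c=cv2.connectedComponentsWithStats(m.astype(np.uint8))
        for i in range(1,k):
            if s[i,4]>12:
                q=P[l==i]; print(f,n,'px',c[i].round(),'n',s[i,4],'med',np.nanmedian(q,0).round(4),'lo',np.nanpercentile(q,3,axis=0).round(4),'hi',np.nanpercentile(q,97,axis=0).round(4))
    ok=np.isfinite(Z)
    rep('green',ok&(H>45)&(H<75)&(S>150)&(V>90)&(X<.75)&(Y>-.45)&(Y<.3)&(Z>.03)&(Z<.1))
    rep('red',ok&((H<5)|(H>174))&(S>180)&(V>90)&(X<.75)&(Z>.15)&(Z<.3))
    rep('yellow',ok&(H>20)&(H<32)&(S>150)&(V>60)&(X>.5)&(X<.75)&(abs(Y)<.2)&(Z>.09)&(Z<.2))
    rep('boxtop',ok&(Z>.035)&(Z<.05)&(Y<-.02)&(Y>-.4)&(X<.56))
d=np.load('w2.npz')
a=cv2.resize(d['img'][250:380,330:560,::-1],None,fx=3,fy=3)
b=cv2.resize(d['img'][105:205,150:410,::-1],None,fx=2.6,fy=2)
c=np.zeros((a.shape[0]+b.shape[0],700,3),np.uint8);c[:a.shape[0],:a.shape[1]]=a;c[a.shape[0]:,:b.shape[1]]=b
cv2.imwrite('pics/c1.png',c)
E
```

```text
w2 green px [377. 295.] n 141 med [ 0.4701 -0.1263  0.0444] lo [ 0.4626 -0.1368  0.0388] hi [ 0.4786 -0.1155  0.0464]
w2 green px [488. 308.] n 474 med [ 0.4589 -0.2826  0.067 ] lo [ 0.4441 -0.2979  0.0646] hi [ 0.4746 -0.2675  0.0686]
w2 red px [186. 128.] n 239 med [0.5972 0.1613 0.2408] lo [0.5944 0.1463 0.2303] hi [0.6021 0.1817 0.2444]
w2 yellow px [305. 193.] n 1153 med [ 5.836e-01 -3.000e-04  1.403e-01] lo [ 0.5717 -0.1126  0.1334] hi [0.5961 0.1104 0.1423]
w2 boxtop px [488. 309.] n 2958 med [ 0.4696 -0.3039  0.0464] lo [ 0.4233 -0.3427  0.0421] hi [ 0.5104 -0.2215  0.0484]
w2 boxtop px [376. 294.] n 203 med [ 0.4726 -0.1261  0.044 ] lo [ 0.4633 -0.1393  0.0365] hi [ 0.4846 -0.1117  0.0461]
t2 green px [341. 251.] n 47 med [ 0.4687 -0.1253  0.0441] lo [ 0.4593 -0.136   0.038 ] hi [ 0.4789 -0.1143  0.0483]
t2 green px [393. 259.] n 104 med [ 0.459  -0.2826  0.0672] lo [ 0.4455 -0.2979  0.0625] hi [ 0.4765 -0.267   0.0712]
t2 red px [256. 163.] n 34 med [0.5989 0.1657 0.2422] lo [0.5949 0.1477 0.2327] hi [0.6019 0.1817 0.2451]
t2 yellow px [311. 196.] n 282 med [ 0.5859 -0.0087
[... 651 characters left out ...]
5]
s2 red px [278. 147.] n 36 med [0.5984 0.158  0.2367] lo [0.5957 0.1444 0.2289] hi [0.6025 0.179  0.2417]
s2 yellow px [318. 197.] n 314 med [ 0.5877 -0.0266  0.1383] lo [ 0.5744 -0.1206  0.1308] hi [0.6198 0.1034 0.1414]
s2 boxtop px [313. 259.] n 91 med [ 0.4675 -0.1329  0.0403] lo [ 0.4561 -0.1444  0.0355] hi [ 0.4811 -0.1188  0.045 ]
s2 boxtop px [357. 292.] n 1325 med [ 0.4446 -0.3049  0.0452] lo [ 0.4069 -0.3487  0.0367] hi [ 0.5104 -0.232   0.0478]
s2 boxtop px [146. 320.] n 159 med [ 0.0715 -0.0452  0.0427] lo [ 0.0471 -0.0702  0.0361] hi [ 0.0969 -0.0368  0.0496]
s2 boxtop px [ 98. 352.] n 630 med [-0.0344 -0.0799  0.0422] lo [-0.0919 -0.0986  0.0354] hi [ 0.04   -0.0377  0.0495]
```

View pics/c1.png

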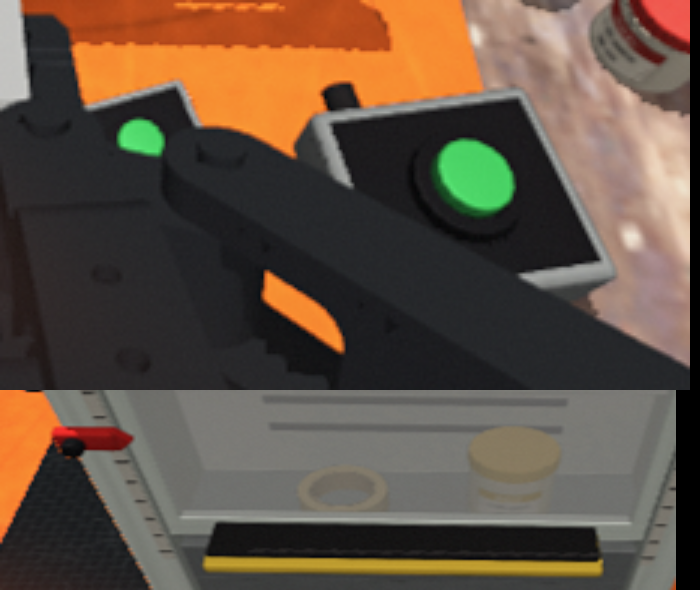

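View pics/s2.png

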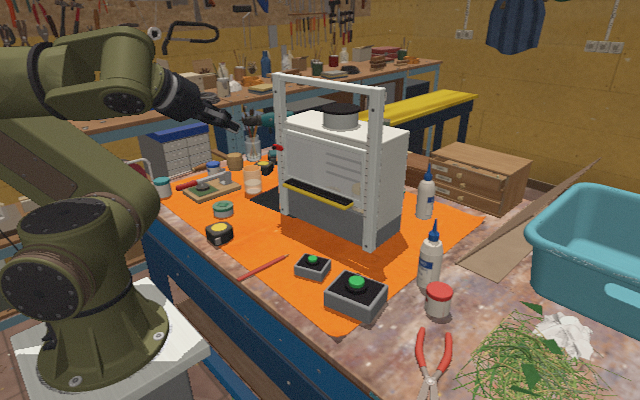

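The larger box is the one at (488,310), about 100x120 mm with its top at z≈0.046 and its button at (0.459,-0.283,0.068). The one at (378,297) is clearly smaller and lower, so the right-hand one is meant. Next: move below the lip.

```bash
python3 - <<'E'
from h import *
plan([([.46,.01,.30],Rp(8,6)),([.49,.02,.088],Rp(8,6))])
d=np.load('w2.npz');P=d['P'];h=cv2.cvtColor(d['img'],cv2.COLOR_RGB2HSV);H,S,V=np.moveaxis(h,-1,0)
m=((H<5)|(H>174))&(S>180)&(V>60)&(P[...,2]>.15)&(P[...,2]<.3)&(P[...,0]<.75)
v,u=np.nonzero(m)
for c in range(u.max()-10,u.max()+1): k=v[u==c]; print(c,k.min(),k.max(),P[k.min(),c].round(4),P[k.max(),c].round(4))
for c in (260,305,350):
    k=[(i,P[i,c].round(4).tolist()) for i in range(184,202)]; print(c,k[::2])
E
```

```text
T [[-0.02, -0.27, 0.7], [-0.08, -0.26, 0.69], [-0.14, -0.26, 0.68], [-0.21, -0.27, 0.67], [-0.27, -0.26, 0.64], [-0.86, -0.03, 0.25], [-0.86, -0.03, 0.25], [-0.86, -0.03, 0.25], [-0.85, -0.03, 0.25], [-0.86, -0.03, 0.25]] 
R [[0.01, 0.67, 0.01], [0.01, 0.67, 0.01], [0.0, 0.67, 0.01], [0.01, 0.68, 0.0], [0.0, 0.67, 0.01], [0.0, 0.0, -0.0], [0.0, 0.0, -0.0], [0.0, 0.0, -0.0], [0.0, 0.0, -0.0], [0.0, 0.0, -0.0]]
T [[-0.85, -0.02, 0.26]] 
R [[0.0, 0.0, -0.0]]
190 124 134 [0.6018 0.1567 0.2437] [0.5956 0.1584 0.2311]
191 124 134 [0.6027 0.1558 0.2431] [0.5966 0.1576 0.2303]
192 124 134 [0.6026 0.1543 0.2433] [0.5981 0.157  0.2292]
193 124 134 [0.6015 0.1521 0.2444] [0.5974 0.1551 0.2299]
194 124 134 [0.6016 0.1507 0.2445] [0.5971 0.1534 0.2304]
195 125 134 [0.6027 0.1505 0.2419] [0.5976 0.1522 0.2301]
196 126 134 [0.6013 0.1487 0.2414] [0.5987 0.1515 0.2292]
197 126 133 [0.6021 0.1478 0.2409] [0.5986 0.1494 0.2313]
198 127 132 [0.6023 0.1469 0.2391] [0.5999 0.1481 0.2321]
199 128 131 [0.602  0.1458 0.2376] [0.5991 0.1456 0.2348]
200 128 129 [0.6012 0.1439 0.2385] [0.5997 0.1435 0.238 ]
26
[... 213 characters left out ...]
, 0.0891, 0.0672]), (198, [0.6262, 0.0902, 0.0606]), (200, [0.6272, 0.0915, 0.0532])]
305 [(184, [0.5944, -0.0004, 0.1475]), (186, [0.5908, -0.0009, 0.1469]), (188, [0.5888, -0.0011, 0.1444]), (190, [0.5878, -0.0011, 0.1408]), (192, [0.5833, -0.0017, 0.1414]), (194, [0.5805, -0.0021, 0.1399]), (196, [0.5816, -0.0017, 0.1336]), (198, [0.6336, 0.0079, 0.0629]), (200, [0.6323, 0.0078, 0.0587])]
350 [(184, [0.6029, -0.07, 0.1468]), (186, [0.5977, -0.0702, 0.148]), (188, [0.5933, -0.0704, 0.1484]), (190, [0.595, -0.0708, 0.1416]), (192, [0.5916, -0.071, 0.1409]), (194, [0.5886, -0.0713, 0.1396]), (196, [0.5875, -0.0716, 0.1361]), (198, [0.6417, -0.0739, 0.0644]), (200, [0.6418, -0.0743, 0.0584])]
```

Call:
carry_out --translation '[[0,-0.27,0.7],[-0.1,-0.27,0.7],[-0.15,-0.27,0.7],[-0.2,-0.27,0.65],[-0.27,-0.25,0.65],[0,0,0]]' --rot '[[0,0.67,0],[0,0.67,0],[0,0.67,0],[0,0.67,0],[0,0.67,0],[0,0,0]]'

```text
clock: 3.22
ee_pos: [0.4432, 0.0054, 0.3205]
orientation: [-2.375, -0.16, -1.914]
force: [-1.1, -1.2, -0.3]
grip_width: 0.0001
grip_force: 0.0
```

```bash
python3 - <<'E'
from h import *
st(); plan([([.49,.02,.088],Rp(8,6))]); save('scene','s3')
E
```

```text
3.23 p [0.4432 0.0054 0.3205] z [ 0.968  0.133 -0.212] x [0.211 0.027 0.977] F [-1.05 -1.17 -0.3 ] q [-0.37 -0.54  2.5   1.83  0.51 -0.41]
T [[-0.77, -0.03, 0.35], [-0.78, -0.03, 0.34], [-0.78, -0.03, 0.33], [-0.79, -0.03, 0.32], [-0.79, -0.03, 0.31], [-0.79, -0.03, 0.3], [-0.8, -0.03, 0.29]] 
R [[-0.03, 0.08, 0.0], [-0.03, 0.08, 0.0], [-0.03, 0.07, 0.01], [-0.03, 0.08, 0.0], [-0.03, 0.07, 0.01], [-0.04, 0.08, 0.0], [-0.03, 0.07, 0.01]]
```

View pics/s3.png

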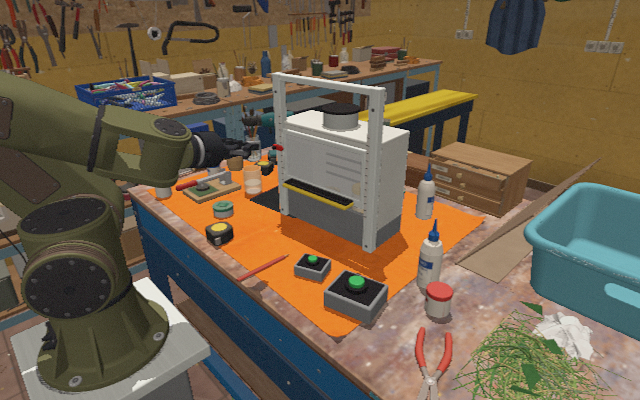

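Arm is clear of the booth (gripper at (215,152) px), with the wrist rolling over. I'm continuing down in front of the lip.

Call:
carry_out --translation '[[-0.75,0,0.35],[-0.75,0,0.35],[-0.75,0,0.35],[-0.75,0,0.3]]' --rot '[[0,0.08,0],[0,0.08,0],[0,0.08,0],[0,0.08,0]]'

```text
clock: 3.78
ee_pos: [0.4944, 0.0073, 0.2052]
orientation: [-2.329, -0.165, -1.957]
force: [0.7, 0.5, 0.8]
grip_width: -0.0002
grip_force: 0.0
```

```bash
python3 - <<'E'
from h import *
st(); plan([([.50,.02,.086],Rp(8,6))])
E
```

```text
3.77 p [0.4944 0.0073 0.2052] z [ 0.975  0.141 -0.172] x [0.171 0.022 0.985] F [0.73 0.5  0.79] q [-0.29  0.03  2.52  2.57  0.87 -1.25]
T [[-0.73, -0.07, 0.17], [-0.73, -0.07, 0.17], [-0.73, -0.08, 0.16], [-0.72, -0.07, 0.15]] 
R [[-0.07, 0.06, 0.01], [-0.07, 0.06, 0.0], [-0.07, 0.06, 0.01], [-0.07, 0.06, 0.0]]
```

Call:
carry_out --translation '[[-0.65,-0.05,0.45],[-0.65,-0.05,0.45],[-0.7,-0.05,0.4],[-0.7,-0.05,0.35],[0,0,0]]' --rot '[[-0.07,0.06,0],[-0.07,0.06,0],[-0.07,0.06,0],[-0.07,0.06,0],[0,0,0]]'

```text
clock: 4.4
ee_pos: [0.54, 0.0221, 0.0859]
orientation: [-2.32, -0.123, -2.008]
force: [-0.1, 0.4, -0.2]
grip_width: 0.0001
grip_force: 0.0
```

```bash
python3 - <<'E'
from h import *
st(); plan([([.55,.02,.088],Rp(8,6)),([.605,.025,.088],Rp(8,6))]); save('scene','s4');save('wrist','w4')
E
```

```text
4.4 p [0.54   0.0221 0.0859] z [ 0.984  0.106 -0.144] x [0.143 0.014 0.99 ] F [-0.1   0.41 -0.17] q [-0.16  0.59  2.38  2.87  1.27 -1.52]
T [[0.09, 0.08, 0.23], [0.09, 0.01, 0.68], [0.1, 0.01, 0.69]] 
R [[-0.02, 0.03, -0.01], [0.0, 0.0, 0.0], [0.0, 0.0, 0.0]]
```

View pics/w4.png

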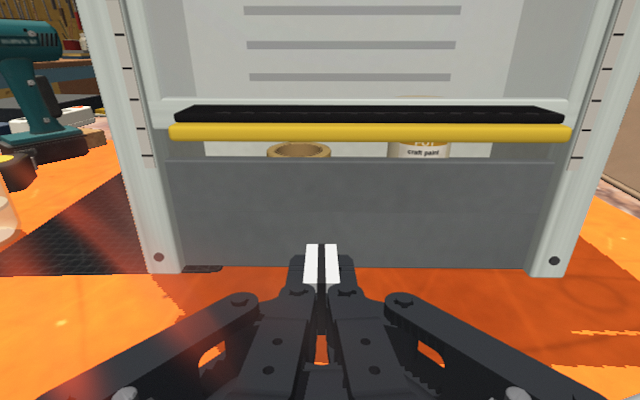

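Fingers are centred below the lip (yellow edge at row ~132, fingertips at (320,250)). Going in and slowly up to contact.

Call:
carry_out --translation '[[0.1,0,0.5],[0.1,0,0.5],[0.1,0,0.5],[0,0,0]]' --rot '[[0,0.03,0],[0,0,0],[0,0,0],[0,0,0]]'

```text
clock: 5.0
ee_pos: [0.6015, 0.0279, 0.094]
orientation: [-2.313, -0.125, -2.024]
force: [0.5, 0.5, -0.6]
grip_width: -0.0002
grip_force: 0.0
```

Call:
carry_out --translation '[[0.2,0,-0.03],[0.2,0,-0.03],[0.2,0,-0.03],[0.15,0,-0.02],[0.15,0,-0.02],[0,0,0]]' --rot '[[0,0,0],[0,0,0],[0,0,0],[0,0,0],[0,0,0],[0,0,0]]'

```text
clock: 5.75
ee_pos: [0.6003, 0.0282, 0.1275]
orientation: [-2.318, -0.124, -2.02]
force: [-0.6, 0.7, 0.3]
grip_width: -0.0002
grip_force: 0.0
```

```bash
python3 - <<'E'
from h import *
st()
E
```

```text
5.75 p [0.6003 0.0282 0.1275] z [ 0.985  0.102 -0.137] x [0.136 0.018 0.991] F [-0.59  0.66  0.33] q [-0.11  0.49  2.26  2.9   1.06 -1.48]
```

```bash
cat >> h.py <<'E'
def lip(f):
    d=np.load(f+'.npz');P=d['P'];h=cv2.cvtColor(d['img'],cv2.COLOR_RGB2HSV);H,S,V=np.moveaxis(h,-1,0);X,Y,Z=np.moveaxis(P,-1,0)
    m=(H>20)&(H<32)&(S>150)&(V>60)&(X>.5)&(X<.68)&(abs(Y)<.13)&(Z>.09)&(Z<.3); q=P[m]
    print(f,'lip n',m.sum(),'z lo/med/hi',np.percentile(q[:,2],[2,50,98]).round(4))
    m=((H<5)|(H>174))&(S>180)&(V>60)&(Z>.2)&(Z<.27)&(X<.65)&(Y>.1)&(Y<.2);q=P[m]
    if m.sum()>5: print(' ptr n',m.sum(),'z',np.percentile(q[:,2],[2,50,98]).round(4),'tip',np.median(q[q[:,1]<np.min(q[:,1])+.003],0).round(4))
E
python3 - <<'E'
from h import *
for n in('wrist','top','scene'): save(n,n[0]+'5'); lip(n[0]+'5')
E
```

```text
w5 lip n 11871 z lo/med/hi [0.1322 0.1392 0.1414]
 ptr n 2248 z [0.2277 0.2344 0.2412] tip [0.6001 0.1449 0.2351]
t5 lip n 185 z lo/med/hi [0.1326 0.1403 0.1457]
s5 lip n 305 z lo/med/hi [0.1311 0.1383 0.1416]
 ptr n 35 z [0.2268 0.2362 0.242 ] tip [0.6017 0.1435 0.2346]
```

Call:
carry_out --translation '[[0.12,0,-0.02],[0.12,0,-0.02],[0,0,0]]' --rot '[[0,0,0],[0,0,0],[0,0,0]]'

```text
clock: 6.28
ee_pos: [0.6001, 0.0282, 0.1374]
orientation: [-2.318, -0.125, -2.02]
force: [-0.3, 0.1, -0.2]
grip_width: -0.0002
grip_force: 0.0
```

```bash
python3 - <<'E'
from h import *
st()
save('wrist','w6'); lip('w6')
E
```

```text
6.28 p [0.6001 0.0282 0.1374] z [ 0.985  0.102 -0.137] x [0.136 0.018 0.991] F [-0.29  0.08 -0.19] q [-0.11  0.46  2.27  2.9   1.03 -1.48]
w6 lip n 10450 z lo/med/hi [0.1323 0.1395 0.1415]
 ptr n 2308 z [0.2279 0.2355 0.2428] tip [0.6005 0.1446 0.2352]
```

View pics/w6.png

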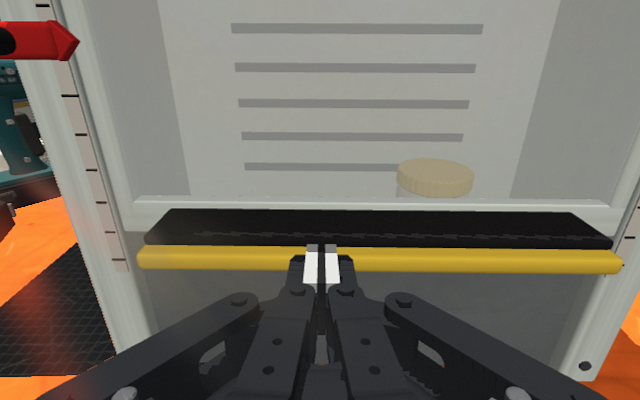

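```bash
python3 - <<'E'
from h import *
for f in('w6','w4'):
    d=np.load(f+'.npz');P=d['P'];T=d['T']
    for v in (240,244,248,252,260,270,280): print(f,v,P[v,313].round(4),P[v,330].round(4),P[v,313][2], 'lip',P[v,250].round(4))
s=r.get_state();M=R.from_rotvec(s['orientation']).as_matrix()
d=np.load('w6.npz')
for v in (246,250,260,270,280,300): print(v,((d['P'][v,313]-s['ee_pos'])@M).round(4),((d['P'][v,300]-s['ee_pos'])@M).round(4))
E
```

```text
w6 240 [0.5862 0.0317 0.1447] [0.5857 0.023  0.1456] 0.14468913897141483 lip [0.5817 0.0628 0.1453]
w6 244 [0.5699 0.0295 0.1527] [0.5711 0.022  0.1524] 0.1526926202159732 lip [0.5825 0.0633 0.1425]
w6 248 [0.5665 0.0291 0.1528] [0.5667 0.0216 0.1531] 0.15278759691301408 lip [0.5814 0.0631 0.1408]
w6 252 [0.5624 0.0286 0.1534] [0.5622 0.0213 0.1541] 0.15343379569783494 lip [0.5768 0.0616 0.1415]
w6 260 [0.5547 0.0276 0.1547] [0.5547 0.0207 0.1552] 0.15472928063008723 lip [0.5756 0.0616 0.1377]
w6 270 [0.5453 0.0264 0.1568] [0.5477 0.0202 0.1555] 0.15675717418310162 lip [0.6261 0.0808 0.093 ]
w6 280 [0.5393 0.0257 0.1569] [0.5405 0.0196 0.1564] 0.15685743154944085 lip [0.6257 0.0814 0.0848]
w4 240 [0.6297 0.0392 0.0303] [0.6316 0.0246 0.0301] 0.030291945838510664 lip [0.624  0.0937 0.0302]
w4 244 [0.51   0.0231 0.1029] [0.5103 0.0155 0.1032] 0.10289551310932805 lip [0.6258 0.0947 0.025 ]
w4 248 [0.5058 0.0225 0.1035] [0.5067 0.0152 0.1034] 0.10347063850996725 lip [0.625  0.0948 0.0213]
w4 252 [0.5017 0.022  0.1042] [0.5029 0.0149 0.1039] 0.10418533626149483 lip [0.625  0.0952 0.0171]
w4 260 [0.4952 0.0212 0.1047] [0.4955 0.0143 0.105 ] 0.10468431279181305 lip [0.6246 0.0959 0.0087]
w4 270 [0.4861 0.02   0.1066] [0.4876 0.0136 0.1059] 0.10656292704177739 lip [6.209e-01 9.550e-02 6.000e-04]
w4 280 [0.4797 0.0191 0.107 ] [0.4793 0.013  0.1078] 0.10700171089172698 lip [6.073e-01 9.130e-02 5.000e-04]
246 [ 0.0114 -0.0044 -0.034 ] [ 0.002  -0.0115 -0.0135]
250 [ 0.0113 -0.0043 -0.0379] [ 0.0011 -0.0114 -0.0164]
260 [ 0.0113 -0.0041 -0.0472] [ 0.007  -0.0099 -0.0389]
270 [ 0.012  -0.0038 -0.0568] [ 0.0069 -0.0094 -0.0474]
280 [ 0.0112 -0.0037 -0.0628] [ 0.0074 -0.0089 -0.0562]
300 [ 0.0128 -0.0033 -0.0777] [ 0.0121 -0.0075 -0.0766]
```

The fingertips really end ~31 mm short of the reported TCP: their tips at (320,245) px stand in front of the yellow lip (row 260), so nothing has been touched yet. I'll go back down, further in, and then up.

Call:
carry_out --translation '[[-0.3,0,0],[-0.3,0,0],[-0.3,0,0],[0,0,0]]' --rot '[[0,0,0],[0,0,0],[0,0,0],[0,0,0]]'

```text
clock: 6.82
ee_pos: [0.5947, 0.0275, 0.0994]
orientation: [-2.321, -0.124, -2.016]
force: [-0.9, 1.2, 0.7]
grip_width: 0.0001
grip_force: 0.0
```

Call:
carry_out --translation '[[0.06,0,0.4],[0.05,0,0.3],[0,0,0]]' --rot '[[0,0,0],[0,0,0],[0,0,0]]'

```text
clock: 7.2
ee_pos: [0.6238, 0.0306, 0.102]
orientation: [-2.318, -0.125, -2.02]
force: [-1.2, -0.6, -0.0]
grip_width: 0.0
grip_force: 0.0
```

```bash
python3 - <<'E'
from h import *
st()
save('wrist','w7'); lip('w7')
E
```

```text
7.2 p [0.6238 0.0306 0.102 ] z [ 0.985  0.102 -0.137] x [0.136 0.019 0.991] F [-1.15 -0.55 -0.02] q [-0.09  0.59  2.19  2.92  1.09 -1.5 ]
w7 lip n 16608 z lo/med/hi [0.1322 0.1388 0.1413]
```

View pics/w7.png

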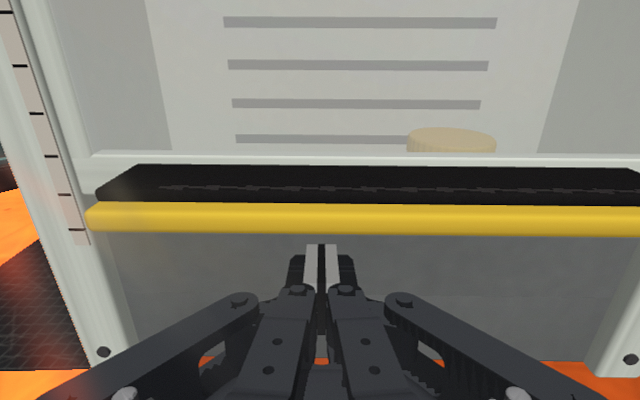

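Fingertips (320,245) are now below the lip's edge (row 222) and under it in depth. Pushing up.

Call:
carry_out --translation '[[0.15,0,-0.01],[0.15,0,-0.01],[0.12,0,-0.02],[0.12,0,-0.02],[0,0,0]]' --rot '[[0,0,0],[0,0,0],[0,0,0],[0,0,0],[0,0,0]]'

```text
clock: 7.88
ee_pos: [0.6239, 0.0306, 0.124]
orientation: [-2.318, -0.125, -2.02]
force: [0.9, -0.2, -0.3]
grip_width: 0.0003
grip_force: 0.0
```

```bash
python3 - <<'E'
from h import *
st()
save('wrist','w8'); lip('w8')
E
```

```text
7.88 p [0.6239 0.0306 0.124 ] z [ 0.985  0.102 -0.137] x [0.136 0.018 0.991] F [ 0.92 -0.22 -0.34] q [-0.09  0.53  2.2   2.91  1.03 -1.48]
w8 lip n 16201 z lo/med/hi [0.1429 0.1498 0.1521]
 ptr n 605 z [0.2272 0.232  0.2354] tip [0.6007 0.1446 0.2347]
```

The window has risen about 10.7 mm with the fingers. Pushing on to about 12 mm short, then looking.

Call:
carry_out --translation '[[0.2,0,-0.03],[0.2,0,-0.03],[0.2,0,-0.03],[0.2,0,-0.03],[0.2,0,-0.03],[0.2,0,-0.03],[0.2,0,-0.03],[0.2,0,-0.03],[0.1,0,-0.01],[0,0,0]]' --rot '[[0,0,0],[0,0,0],[0,0,0],[0,0,0],[0,0,0],[0,0,0],[0,0,0],[0,0,0],[0,0,0],[0,0,0]]'

```text
clock: 9.18
ee_pos: [0.6234, 0.0309, 0.1927]
orientation: [-2.317, -0.125, -2.02]
force: [0.1, -0.7, -0.2]
grip_width: 0.0002
grip_force: 0.0
```

```bash
python3 - <<'E'
from h import *
st()
for n in('wrist','top','scene'): save(n,n[0]+'9'); lip(n[0]+'9')
E
```

```text
9.18 p [0.6234 0.0309 0.1927] z [ 0.985  0.102 -0.137] x [0.135 0.018 0.991] F [ 0.12 -0.71 -0.19] q [-0.09  0.33  2.22  2.88  0.85 -1.43]
w9 lip n 16082 z lo/med/hi [0.2116 0.2184 0.2207]
 ptr n 1521 z [0.2289 0.2392 0.2436] tip [0.5999 0.1452 0.2365]
t9 lip n 323 z lo/med/hi [0.2101 0.2194 0.2241]
 ptr n 44 z [0.2314 0.2402 0.2462] tip [0.602  0.1475 0.2377]
s9 lip n 324 z lo/med/hi [0.2107 0.2172 0.2208]
 ptr n 35 z [0.2279 0.2365 0.2423] tip [0.6005 0.142  0.2353]
```

Call:
carry_out --translation '[[0.12,0,-0.02],[0.12,0,-0.02],[0.12,0,-0.02],[0.1,0,-0.01],[0.05,0,0],[0,0,0]]' --rot '[[0,0,0],[0,0,0],[0,0,0],[0,0,0],[0,0,0],[0,0,0]]'

```text
clock: 10.07
ee_pos: [0.6234, 0.0309, 0.2129]
orientation: [-2.318, -0.124, -2.019]
force: [0.2, 0.1, 0.2]
grip_width: 0.0004
grip_force: 0.2
```

```bash
python3 - <<'E'
from h import *
st()
for n in('wrist','scene','top'): save(n,n[0]+'10'); lip(n[0]+'10')
E
```

```text
10.07 p [0.6234 0.0309 0.2129] z [ 0.985  0.102 -0.137] x [0.136 0.018 0.991] F [0.15 0.11 0.21] q [-0.09  0.27  2.21  2.87  0.79 -1.41]
w10 lip n 16073 z lo/med/hi [0.2316 0.2384 0.2407]
 ptr n 1115 z [0.2288 0.2394 0.2437] tip [0.6027 0.1473 0.2394]
s10 lip n 332 z lo/med/hi [0.23   0.2373 0.2403]
 ptr n 36 z [0.2287 0.2367 0.243 ] tip [0.602  0.1439 0.2344]
t10 lip n 330 z lo/med/hi [0.2305 0.2392 0.2447]
 ptr n 45 z [0.2308 0.2405 0.2451] tip [0.602  0.1469 0.2354]
```

Lip edge (mid ≈0.236) is level with the pointer (≈0.236). Lowering the fingers away, then backing out.

Call:
carry_out --translation '[[-0.1,0,0.01],[-0.2,0,0.03],[-0.3,0,0.04],[-0.3,0,0],[-0.3,0,-0.2],[-0.2,0,-0.5],[-0.1,0,-0.6],[-0.1,0,-0.6],[0,0,0]]' --rot '[[0,0,0],[0,0,0],[0,0,0],[0,0,0],[0,0,0],[0,0,0],[0,0,0],[0,0,0],[0,0,0]]'

```text
clock: 11.35
ee_pos: [0.5419, 0.0222, 0.1583]
orientation: [-2.32, -0.123, -2.017]
force: [1.0, 0.5, 0.4]
grip_width: 0.0
grip_force: 0.0
```

```bash
python3 - <<'E'
from h import *
st()
for n in('wrist','scene','top'): save(n,n[0]+'11'); lip(n[0]+'11')
E
```

```text
11.35 p [0.5419 0.0222 0.1583] z [ 0.985  0.101 -0.14 ] x [0.138 0.018 0.99 ] F [1.03 0.47 0.42] q [-0.15  0.32  2.42  2.85  1.04 -1.46]
w11 lip n 8398 z lo/med/hi [0.2308 0.236  0.2404]
 ptr n 1171 z [0.2279 0.2361 0.2431] tip [0.5997 0.1454 0.2357]
s11 lip n 330 z lo/med/hi [0.2307 0.2373 0.2408]
 ptr n 35 z [0.2285 0.2369 0.2421] tip [0.6002 0.1417 0.2354]
t11 lip n 325 z lo/med/hi [0.2321 0.2395 0.2442]
 ptr n 45 z [0.2301 0.2409 0.2455] tip [0.6013 0.1456 0.2388]
```

```bash
python3 - <<'E'
from h import *
plan([([.46,.005,.30],Rp(12,3)),([.37,-.08,.38],Rp(40,-5)),([.455,-.28,.26],Rp(88,-25))])
E
```

```text
T [[0.64, 0.05, -0.52], [0.63, 0.05, -0.52], [0.62, 0.05, -0.53], [0.62, 0.06, -0.54], [0.61, 0.05, -0.56], [0.29, 0.4, -0.54], [0.24, 0.41, -0.56], [0.2, 0.43, -0.57], [0.14, 0.44, -0.58], [0.1, 0.45, -0.58]] 
R [[-0.07, -0.1, 0.02], [-0.07, -0.1, 0.02], [-0.07, -0.1, 0.02], [-0.07, -0.11, 0.02], [-0.08, -0.1, 0.01], [-0.18, -0.7, 0.09], [-0.18, -0.7, 0.09], [-0.18, -0.7, 0.09], [-0.18, -0.7, 0.09], [-0.18, -0.7, 0.09]]
T [[-0.09, 0.68, 0.55], [0.0, 0.68, 0.58], [0.1, 0.66, 0.58], [0.2, 0.64, 0.58], [0.3, 0.61, 0.56], [0.4, 0.59, 0.54], [0.48, 0.55, 0.5]] 
R [[-0.16, -0.85, 0.33], [-0.16, -0.85, 0.33], [-0.16, -0.85, 0.33], [-0.16, -0.85, 0.33], [-0.16, -0.84, 0.33], [-0.17, -0.85, 0.33], [-0.16, -0.84, 0.33]]
```

Call:
carry_out --translation '[[0.6,0.05,-0.55],[0.6,0.05,-0.55],[0.6,0.05,-0.55],[0.6,0.05,-0.55],[0.6,0.05,-0.55],[0.3,0.4,-0.55],[0.25,0.4,-0.55],[0.2,0.4,-0.55],[0.15,0.45,-0.6],[0.1,0.45,-0.6]]' --rot '[[-0.07,-0.1,0],[-0.07,-0.1,0],[-0.07,-0.1,0],[-0.07,-0.1,0],[-0.07,-0.1,0],[-0.18,-0.7,0.09],[-0.18,-0.7,0.09],[-0.18,-0.7,0.09],[-0.18,-0.7,0.09],[-0.18,-0.7,0.09]]'

```text
clock: 12.75
ee_pos: [0.417, -0.0203, 0.3391]
orientation: [-2.6, -0.077, -1.661]
force: [-0.1, 0.8, 0.7]
grip_width: 0.0003
grip_force: 0.0
```

```bash
python3 - <<'E'
from h import *
st()
plan([([.455,-.28,.24],Rp(90,-25))])
E
```

```text
12.75 p [ 0.417  -0.0203  0.3391] z [ 0.905  0.073 -0.42 ] x [0.42  0.012 0.907] F [-0.07  0.78  0.65] q [-0.44 -0.68  2.38  0.96  0.58  0.48]
T [[-0.19, 0.66, 0.14], [-0.15, 0.66, 0.18], [-0.09, 0.66, 0.22], [-0.04, 0.66, 0.24], [0.02, 0.65, 0.26], [0.07, 0.64, 0.28], [0.13, 0.63, 0.29], [0.19, 0.61, 0.29], [0.25, 0.59, 0.28], [0.31, 0.57, 0.26]] 
R [[-0.22, -0.79, 0.32], [-0.22, -0.79, 0.31], [-0.22, -0.79, 0.32], [-0.22, -0.79, 0.31], [-0.22, -0.79, 0.32], [-0.22, -0.8, 0.31], [-0.22, -0.79, 0.32], [-0.22, -0.8, 0.31], [-0.22, -0.79, 0.31], [-0.22, -0.8, 0.32]]
```

Call:
carry_out --translation '[[-0.2,0.65,0.15],[-0.15,0.65,0.2],[-0.1,0.65,0.2],[-0.05,0.65,0.25],[0,0.65,0.25],[0.05,0.65,0.3],[0.15,0.65,0.3],[0.2,0.6,0.3],[0.25,0.6,0.3],[0.3,0.55,0.25]]' --rot '[[-0.22,-0.8,0.32],[-0.22,-0.8,0.32],[-0.22,-0.8,0.32],[-0.22,-0.8,0.32],[-0.22,-0.8,0.32],[-0.22,-0.8,0.32],[-0.22,-0.8,0.32],[-0.22,-0.8,0.32],[-0.22,-0.8,0.32],[-0.22,-0.8,0.32]]'

```text
clock: 14.0
ee_pos: [0.4554, -0.2792, 0.2358]
orientation: [-3.062, 0.689, 0.017]
force: [-0.8, 0.5, 0.3]
grip_width: 0.0002
grip_force: 0.0
```

```bash
python3 - <<'E'
from h import *
st()
plan([([.459,-.283,.12],Rp(90,-25))])
E
```

```text
14.0 p [ 0.4554 -0.2792  0.2358] z [-0.01   0.005 -1.   ] x [ 0.904 -0.428 -0.011] F [-0.77  0.49  0.3 ] q [-0.62  0.25  1.51 -0.    1.39  1.4 ]
T [[0.04, 0.01, 0.72], [0.04, 0.01, 0.72], [0.03, 0.01, 0.73], [0.03, 0.02, 0.72]] 
R [[-0.0, 0.02, -0.01], [-0.0, 0.02, -0.01], [-0.0, 0.02, -0.01], [-0.0, 0.02, -0.01]]
```

Call:
carry_out --translation '[[0.03,0.02,0.9],[0.03,0.02,0.9],[0.03,0.02,0.9],[0.03,0.02,0.8],[0,0,0]]' --rot '[[0,0.02,0],[0,0.02,0],[0,0.02,0],[0,0.02,0],[0,0,0]]'

```text
clock: 14.62
ee_pos: [0.4567, -0.2823, 0.0942]
orientation: [-3.063, 0.687, 0.001]
force: [0.8, 0.6, 0.0]
grip_width: -0.0002
grip_force: 0.0
```

```bash
python3 - <<'E'
from h import *
st()
save('wrist','w12');d=np.load('w12.npz');P=d['P']
for v in (236,240,244,248,252,256,260,280): print(v,P[v,313].round(4),P[v,330].round(4))
h=cv2.cvtColor(d['img'],cv2.COLOR_RGB2HSV);m=(h[...,0]>45)&(h[...,0]<75)&(h[...,1]>150)&(h[...,2]>60)&(P[...,2]>.03);print(m.sum(),np.nanmedian(P[m],0).round(4),np.nanpercentile(P[m],[2,98],axis=0).round(3))
for n in('scene','top'):save(n,n[0]+'12');lip(n[0]+'12')
E
```

```text
14.62 p [ 0.4567 -0.2823  0.0942] z [ 0.     0.002 -1.   ] x [ 0.904 -0.427 -0.001] F [0.78 0.56 0.03] q [-0.62  0.39  1.67  0.    1.08  1.39]
236 [ 0.4493 -0.2728  0.0667] [ 0.4448 -0.2826  0.0668]
240 [ 0.4429 -0.2694  0.0563] [ 0.438  -0.2797  0.0562]
244 [ 0.4675 -0.2832  0.1251] [ 0.4643 -0.2901  0.1253]
248 [ 0.4676 -0.2834  0.1298] [ 0.4639 -0.2898  0.1284]
252 [ 0.4669 -0.2831  0.1321] [ 0.4649 -0.2902  0.1346]
256 [ 0.4669 -0.2832  0.1359] [ 0.4642 -0.2898  0.1367]
260 [ 0.4672 -0.2835  0.1405] [ 0.4644 -0.2898  0.1406]
280 [ 0.4677 -0.2842  0.1574] [ 0.4648 -0.2895  0.1566]
1633 [ 0.4568 -0.282   0.0665] [[ 0.444 -0.3    0.044]
 [ 0.477 -0.117  0.068]]
s12 lip n 99 z lo/med/hi [0.2307 0.2352 0.2401]
 ptr n 12 z [0.2276 0.232  0.2348] tip [0.6001 0.1502 0.2288]
t12 lip n 165 z lo/med/hi [0.2327 0.2397 0.2453]
```

View pics/w12.png

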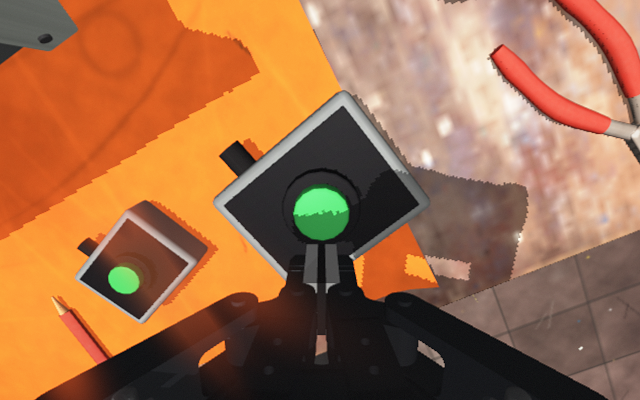

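The fingertips (320,245) sit over the button of the large box (320,213) in perspective, with their ends ~57 mm above it. Pressing down.

Call:
carry_out --translation '[[0.02,0,0.5],[0.02,0,0.5],[0,0,0.3],[0,0,0.1],[0,0,0]]' --rot '[[0,0,0],[0,0,0],[0,0,0],[0,0,0],[0,0,0]]'

```text
clock: 15.4
ee_pos: [0.4591, -0.2838, 0.0407]
orientation: [-3.065, 0.687, -0.006]
force: [-0.2, 1.6, 2.8]
grip_width: -0.0003
grip_force: 0.7
```

Call:
carry_out --translation '[[0,0,0.07],[0,0,0.07],[0,0,0]]' --rot '[[0,0,0],[0,0,0],[0,0,0]]'

```text
clock: 15.78
ee_pos: [0.4593, -0.2838, 0.035]
orientation: [3.065, -0.687, 0.007]
force: [0.3, 0.1, 6.2]
grip_width: -0.0
grip_force: 2.6
```

Call:
carry_out --translation '[[0,0,0.05],[0,0,0.03],[0,0,0]]' --rot '[[0,0,0],[0,0,0],[0,0,0]]'

```text
clock: 16.15
ee_pos: [0.4595, -0.284, 0.0343]
orientation: [3.065, -0.687, 0.009]
force: [-13.4, 8.9, 39.1]
grip_width: -0.0002
grip_force: 19.7
```

Bottomed out. Releasing and lifting clear.

Call:
carry_out --translation '[[0,0,-0.2],[0,0,-0.5],[0,0,-0.9],[0,0,-0.9],[0,0,-0.9],[0,0,0],[0,0,0]]' --rot '[[0,0,0],[0,0,0],[0,0,0],[0,0,0],[0,0,0],[0,0,0],[0,0,0]]'

```text
clock: 17.02
ee_pos: [0.4581, -0.2833, 0.1664]
orientation: [-3.065, 0.687, -0.004]
force: [-0.7, 0.9, -0.8]
grip_width: 0.0002
grip_force: 0.0
```

```bash
python3 - <<'E'
from h import *
st()
for n in('wrist','scene','top'):save(n,n[0]+'13');lip(n[0]+'13') if n!='wrist' else 0
d=np.load('w13.npz');P=d['P']
h=cv2.cvtColor(d['img'],cv2.COLOR_RGB2HSV);m=(h[...,0]>45)&(h[...,0]<75)&(h[...,1]>150)&(h[...,2]>60)&(P[...,2]>.055);print(m.sum(),np.nanmedian(P[m],0).round(4))
E
```

```text
17.02 p [ 0.4581 -0.2833  0.1664] z [ 0.002  0.    -1.   ] x [ 0.904 -0.427  0.002] F [-0.7   0.9  -0.75] q [-0.62  0.31  1.6   0.    1.23  1.39]
s13 lip n 275 z lo/med/hi [0.2301 0.2372 0.2405]
 ptr n 33 z [0.2288 0.2362 0.2422] tip [0.6024 0.1446 0.2357]
t13 lip n 113 z lo/med/hi [0.2322 0.2395 0.2431]
 ptr n 35 z [0.2305 0.2399 0.2471] tip [0.6014 0.1443 0.2368]
712 [ 0.4541 -0.2842  0.0664]
```

Button is back up, and the lip is still level with the pointer. Handing in.

```bash
python3 -c "
from bench import r
print(r.close_job())"
```

```text
the job is handed in; nothing more can be done
None
```

I pushed the window up until the lip's edge was level with the red pointer (both about 0.236 m in the cameras), then pressed the larger box's green button fully down once. It sprang back, and I handed the job in at about 17 s. No pass or fail came back, and I didn't re-measure the loose things at the end.

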